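Pack the mould press with the block that fits

ROBOT

A 6-joint arm with a two-finger parallel gripper is mounted at the origin on a cart in front of the work surface, level with it; the furniture and walls round the work are solid. World frame = base frame: x ahead of the robot, y to its left, z up, the work surface at z = 0. Lengths are in m, angles in degrees, forces in N, time in s.
With the tool pointing down it reaches from about 0.3 to 0.775 m from the base axis. Payload 14.6 kg.
Tool frame: the origin (TCP) lies on the front face of the gripper's body, between the roots of the fingers; the fingertips stand 73 mm ahead of it and the grasp point (between the pads) lies r.grip_point_offset ahead of it (r.grip_point_offset is the distance from the TCP to the grasp point, in m); z points along the fingers, y is the direction in which the jaws open and shut (so a half turn about z gives the same grasp; the last joint's range is limited). The gripper opens to 85 mm and grips with 20 to 120 N. Pads are 22 mm wide; open, the fingers measure 114 mm over their backs; the gripper's body (76 mm by 85 mm) begins 54 mm behind the grasp point. The pads swing forward as they close: fully open they stand 13 mm farther back than shut.
Start: joints at [-67.013, 17.183, 87.147, -0, 75.671, -3.816], TCP at [0.248, -0.491, 0.304] pointing down, gripper open.
Joint ranges: [-173.82, 173.82], [-45.26, 126.66], [13.44, 144.39], [-59.66, 239.66], [0, 175.72], [-146.38, 146.38]. Speed limits (degrees/s): [127.2, 127.2, 147.25, 180, 180, 180].

INTERFACE

Orientations are given as a 3x3 rotation matrix whose columns are the frame's x, y, z axes.
In Python, from bench import r gives the robot as it stands.
- The arm moves only by the tool step_arm, never from a script. Its argument "rows" is a list of rows, each a list of 7 numbers: the shift along the world's x, y, z in cm, then the turn, a rotation vector about the world's x, y, z in degrees, then the opening, from 0 (shut) to 1 (fully open). A call has 1 to 12 rows; each row shifts and turns the commanded pose from where the row before left it; what a row does not reach is not made up. A row lasts 1/10 s, in which the tool goes at most 50 mm and 8.59 degrees, less where a joint would pass 70% of its speed; a pose out of reach is approached as far as the arm can. A call with a gripper value outside its range is refused whole. The fingers move at their own pace and stop on an object; the grip force is fixed at half the most. Time passes only in rows, so rows that do not move let the fingers close. It gives the time, the measured TCP pose, the force and the opening at its end, in the units of the state.
- r.observe(): the state, without advancing time (a new reading comes with each control period).
- r.capture(name): name is "scene" or "top" or "wrist"; returns (picture, depth): 420x560x3 uint8, red, green, blue; 420x560 float32, m along the optical axis (not along the pixel's ray), 0 where there is no reading.
- r.camera_params(name): a dict with "K" (3x3 intrinsics, pixels), "R" (3x3) and "t" (3): a world point X has camera coordinates R X + t; the wrist camera has in their place "T_tool_cam" (4x4, takes a point from camera to tool coordinates, whose origin is the TCP and whose axes are the flange's). Camera axes: x right, y down, z forward; pixel columns grow to the right and rows downward; lengths in m; the calibration is good to about 2 mm. A picture is of the moment at which its call begins: read the wrist's pose just before it. camera_params takes no time and is no camera call.
- r.hand_in(): hands the job in, once; it reports no verdict.
The state is a dict: "time": time; "qpos": joint angles; "dq": joint speeds; "joint_efforts": joint torques, N m; "position": TCP position; "tool_rot": TCP orientation; "wrist_force": force on the tool from outside, world axes, zero at the start; "moment": the same for the moment, N m; "gripper_width": finger opening in m.
Only numpy, scipy, OpenCV 4.12 (cv2) and the standard library are available. Lean on these libraries where they do the work, as an engineer would, in place of code of your own. Each camera call takes 0.05 s, during which the arm holds its last target.

TASK

Of the three look-alike wooden blocks find the one that packs up the platen of the mould press as it is set now: a block too tall will not go in, one too low passes under without lifting the platen. Set the one that goes in and carries the platen clear of its stops flat on the front apron, and push it in between the guides until it is fully home against the back stop. Leave the other two flat on the table, off the press, and do not disturb the other things lying about.

Things in the scene. Friction and masses are not known exactly. Their poses are not given: they have to be found in the camera images.
- mould_press: Fixed bed of a small mould press: smooth grey plate 190 mm long (own x, -105 to +85 mm), 134 mm wide (y), 8 mm thick; origin on the table, on its centre line. x points into the press (away from the robot), z up. Steel guide bars, 8 mm high, 44 mm apart (y = -22, +22), run from x = 0 to 60 mm with flared ends out to x = -18; back stop face at x = 60. Two columns, 90 mm high, at x = 64, y = -53, +53.
- press_apron (a point): Point on the bed plate's top (8 mm above the table), at x = -60 mm of the press: middle of the bare front apron, which reaches from x = -105 to -18 mm. A block set here is pushed along the press's +x.
- press_gap (a point): Point on the plate's top at x = 35 mm of the press, below the aluminium platen: 84 mm wide, flat from x = 20 to 78 mm, 8 mm thick; its front is a lip bent up 20 deg (x = 20 to -3, 8 mm rise). A beam at x = 52 to 76 (top 33 mm above platen underside) carries it. Gap plate to hanging platen: 18.5 to 33 mm, differs each time, not reported; to be felt, e.g. on the platen's top in front of the beam.
- platen (a joint): How far the platen is lifted off its lower stops, in m: 0 when it hangs (at the start, whatever the gap), at most 0.0064. It rests firmly on these stops if pressed from above. Weight and a light spring, 2 to 3 N, hold it down; a fitting block pushed in under its lip with some 3 to 8 N lifts it; one that is too tall stops dead (over 15 N).
- press_home (a point): Point on the bed plate's top at x = 20 mm of the press: where the origin of a block lies when it is fully home, its far end on the back stop, its long side along the press's x (17 mm of its near end then stick out in front of the lip).
- block_low: Packing block of pale wood, 80 mm long (its own x), 36 mm wide (y) and 24 mm tall (z): one of three alike but for height. Loose, 0.08 to 0.17 kg, lies on the table; origin at the centre of its underside. Either end may go in first.
- block_mid: Packing block of pale wood, 80 mm long (its own x), 36 mm wide (y) and 29 mm tall (z): one of three alike but for height. Loose, 0.08 to 0.17 kg, lies on the table; origin at the centre of its underside. Either end may go in first.
- block_tall: Packing block of pale wood, 80 mm long (its own x), 36 mm wide (y) and 34 mm tall (z): one of three alike but for height. Loose, 0.08 to 0.17 kg, lies on the table; origin at the centre of its underside. Either end may go in first.
- ear_cast: Bystander: the skin-coloured cast of an ear, 69x35x17 mm; origin at the centre of its underside.
- wax_block: Bystander: a carved red wax block, 36x50x22 mm; origin at the centre of its underside.
- mixing_cup: Bystander: a small clear graduated cup, 43 mm across, 46 mm tall; origin at the centre of its underside.
- tool_loop: Bystander: a wooden modelling tool with a wire loop, 171 mm long, 12 mm thick, along its own y; origin at the centre of its underside.
- clay_lump: Bystander: a lump of tan clay, 45x74x27 mm; origin at the centre of its underside.

How it is judged:
By the outcome, as a careful person would: the job done as asked, in the order asked, and still so for the second after the job is handed in, with the robot touching nothing.
It also fails if it takes over 64 s, if anything falls off the work surface, if the arm or the gripper's body presses on something with over 40 N, if the wrist force passes 120 N, or if a joint passes its speed limit or range.

## Working session

There is one attempt and no reset: what is moved stays moved. The work goes in short steps, Python scripts to look and compute and a tool call to move; the robot and the scene stay as the last step left them, time stands still between calls to the robot, and variables do not carry over. Pictures are saved under pics/ and viewed, and the job is handed in when it is done.

Besides the shell and the picture viewer there is one more tool, called by a JSON object that holds its "fn" and its "kwargs". step_arm: Moves the arm, as the interface text tells. Its arguments: {"type":"object","properties":{"rows":{"type":"array","items":{"type":"array","items":{"type":"number"}}}},"required":["rows"]}

```bash
ls; mkdir -p pics; python3 - <<'E'
from bench import r
import cv2,numpy as np
o=r.observe(); print({k:np.round(v,3).tolist() for k,v in o.items()}, r.grip_point_offset)
for n in("scene","top"):
    im,d=r.capture(n); cv2.imwrite(f"pics/{n}0.png",im[:,:,::-1]); np.savez(f"{n}0.npz",im=im,d=d)
    print(n,{k:np.round(v,3).tolist() for k,v in r.camera_params(n).items()})
print(r.camera_params("wrist"))
E
```

```text
pics
{'time': 0.0, 'qpos': [-67.012, 17.215, 87.181, 0.001, 75.671, -3.816], 'dq': [0.073, 0.036, 0.09, -0.016, 0.024, -0.007], 'joint_efforts': [0.001, -54.35, -36.179, -0.0, 0.004, -0.0], 'position': [0.248, -0.491, 0.303], 'tool_rot': [[0.893, 0.451, -0.0], [0.451, -0.893, 0.001], [0.0, -0.001, -1.0]], 'wrist_force': [-0.366, 0.361, 0.474], 'moment': [0.045, -0.016, -0.015], 'gripper_width': 0.085} 0.0539
scene {'K': [[450.247, 0.0, 276.591], [0.0, 450.247, 204.401], [0.0, 0.0, 1.0]], 'R': [[-0.85, -0.527, -0.019], [-0.306, 0.523, -0.795], [0.429, -0.67, -0.606]], 't': [0.455, 0.191, 1.027]}
top {'K': [[389.073, 0.0, 282.578], [0.0, 389.073, 213.29], [0.0, 0.0, 1.0]], 'R': [[0.03, -0.999, 0.015], [-0.988, -0.032, -0.153], [0.153, -0.01, -0.988]], 't': [0.006, 0.524, 0.98]}
{'K': array([[321.4518646 ,   0.        , 279.70816077],
       [  0.        , 321.4518646 , 213.31936272],
       [  0.        ,   0.        ,   1.        ]]), 'T_tool_cam': array([[ 5.32393510e-04, -9.55821640e-01, -2.93946778e-01,
         7.58063875e-02],
       [ 9.99999714e-01,  3.50974005e-04,  6.69933550e-04,
        -1.85030076e-04],
       [-5.37169307e-04, -2.93947051e-01,  9.55821554e-01,
        -6.94663696e-02],
       [ 0.00000000e+00,  0.00000000e+00,  0.00000000e+00,
         1.00000000e+00]])}
```

View pics/top0.png

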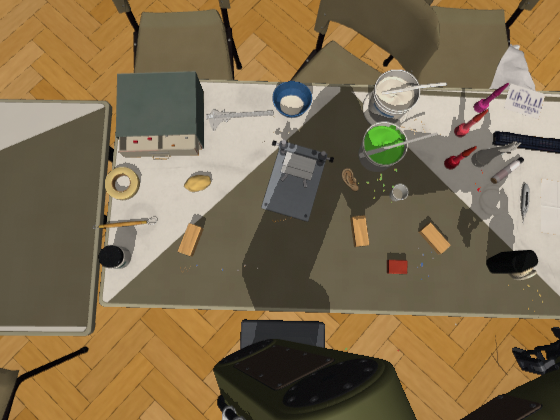

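View pics/scene0.png

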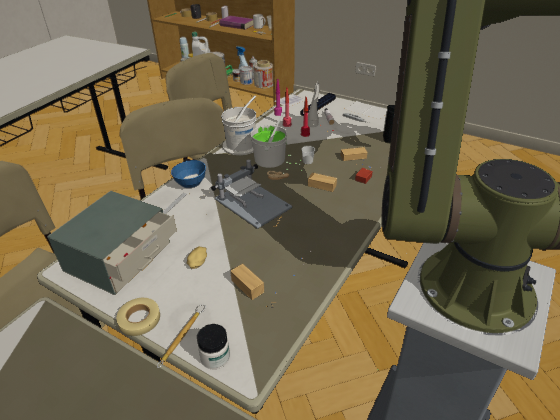

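```bash
cat > h.py <<'E'
import numpy as np,cv2
from bench import r
def cloud(n,d):
    p=r.camera_params(n);K=p["K"];v,u=np.mgrid[:d.shape[0],:d.shape[1]]
    c=np.stack([(u-K[0,2])/K[0,0]*d,(v-K[1,2])/K[1,1]*d,d],-1)
    if n=="wrist":
        o=r.observe();T=p["T_tool_cam"];c=c@T[:3,:3].T+T[:3,3]
        return c@np.array(o["tool_rot"]).T+np.array(o["position"])
    return (c-p["t"])@p["R"]
def rect(P,m):
    # min-area rect of masked points in world xy
    (c,s,a)=cv2.minAreaRect((P[m][:,:2]*1000).astype(np.float32)); return np.round(c,1),np.round(s,1),round(a,1)
E
python3 - <<'E'
from h import *
for n in("top","scene"):
    z=np.load(n+"0.npz");im,d=z["im"],z["d"];P=cloud(n,d);hsv=cv2.cvtColor(im,cv2.COLOR_RGB2HSV)
    m=(hsv[...,0]>8)&(hsv[...,0]<20)&(hsv[...,1]>90)&(hsv[...,2]>110)&(d>0)
    tab=(P[...,0]>.25)&(P[...,0]<.85)&(abs(P[...,1])<.5)&(P[...,2]<.08)
    m&=tab&(P[...,2]>.01)
    k,l,st,ce=cv2.connectedComponentsWithStats(m.astype(np.uint8))
    for i in range(1,k):
        if st[i,4]<40: continue
        q=l==i; zz=P[q][:,2]
        top=q&(P[...,2]>np.percentile(zz,50)-.004)
        print(n,ce[i].round(),st[i,4],rect(P,q),"z",np.round(np.percentile(zz,[10,50,70,90])*1000,1),rect(P,top))
    t=tab&(abs(P[...,2])<.02); print("table",np.percentile(P[t][:,2]*1000,[10,50,90]))
z=np.load("top0.npz");P=cloud("top",z["d"]);
for c in range(270,330,5):
    print(c,[int(1000*P[rw,c,2]) for rw in range(140,220,4)])
print(np.round(P[200,290],3),np.round(P[160,300],3))
im=z["im"][130:250,240:380];cv2.imwrite("pics/topz.png",cv2.resize(im,None,fx=5,fy=5)[:,:,::-1])
E
```

```text
top [360. 231.] 395 (array([ 485.8, -185.3]), array([78.5, 35.4]), 7.7) z [25.3 27.6 28.9 30.3] (array([ 485.8, -185.3]), array([78.5, 35.4]), 7.7)
top [189. 239.] 426 (array([449.2, 263.4]), array([36.8, 79.5]), 73.0) z [30.7 33.2 34.  35.3] (array([449.1, 263.4]), array([36.8, 79.3]), 73.0)
top [435. 238.] 435 (array([ 473.6, -386.1]), array([79.6, 37.9]), 40.9) z [19.1 22.4 23.6 25.1] (array([ 473.6, -386.2]), array([79.4, 37.9]), 40.3)
table [-3.35171933 -0.72464377  2.84927061]
scene [354. 152.] 214 (array([ 476.6, -386.7]), array([78.8, 46.4]), 41.0) z [13.9 22.7 24.1 25.9] (array([ 476.8, -386.9]), array([78.8, 45.8]), 41.0)
scene [322. 180.] 309 (array([ 489.2, -185. ]), array([81., 42.]), 10.9) z [14.4 27.5 29.  30.7] (array([ 489.3, -185.2]), array([80.9, 41.9]), 10.1)
scene [249. 279.] 493 (array([451.9, 262.7]), array([36.9, 82.8]), 72.7) z [23.4 33.6 34.4 35.5] (array([451.9, 262.7]), array([36.8, 82.8]), 72.7)
scene [133. 309.] 61 (array([617.3, 459.2]), array([18.4, 47.8]), 1.9) z [11.  16.5 17.9 18.8] (array([617.3, 459.2]), array([18.4, 47.8]), 1.9)
scene [176. 339.]
[... 407 characters left out ...]
, 44, 37, 39, 37, 41, 15, 6, 7, 6, 5, 1048, 7, 8, 6, 6, 0]
290 [-2, 74, 65, 55, 36, 35, 38, 36, 37, 8, 3, 7, 6, 5, 7, 8, 6, 7, 8, 4]
295 [0, 0, 60, 60, 36, 43, 40, 34, 37, 37, 7, 7, 5, 7, 7, 4, 7, 7, 4, 9]
300 [0, 1, 63, 64, 38, 39, 38, 41, 35, 42, 9, 9, 5, 8, 4, 8, 4, 2, 8, 9]
305 [0, -1, 66, 63, 55, 39, 38, 38, 34, 39, 13, 12, 6, 6, 5, 7, 10, 8, 6, 6]
310 [-1, 0, 0, 64, 61, 39, 38, 37, 38, 39, 41, 5, 4, 12, 9, 5, 7, 6, 7, -2]
315 [1, -2, -5, 77, 64, 36, 5, 5, 4, 4, 9, 7, 7, 9, 0, -3, 0, -2, -3, -2]
320 [-3, 0, -1, 68, 68, 61, 10, 6, 7, 7, 1, -2, 1, -1, 0, -3, 0, -1, -3, 0]
325 [-2, 4, 0, 89, 69, 61, -1, 0, -2, 0, -1, -4, 0, 0, -3, -2, -2, 1, 0, 0]
[0.566 0.002 0.009] [ 0.67  -0.021  0.04 ]
```

```bash
python3 - <<'E'
import cv2
im=cv2.imread("pics/top0.png");cv2.imwrite("pics/topz1.png",cv2.resize(im[130:230,250:350],None,fx=6,fy=6,interpolation=cv2.INTER_CUBIC))
E
```

```text
(no output)
```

View pics/topz1.png

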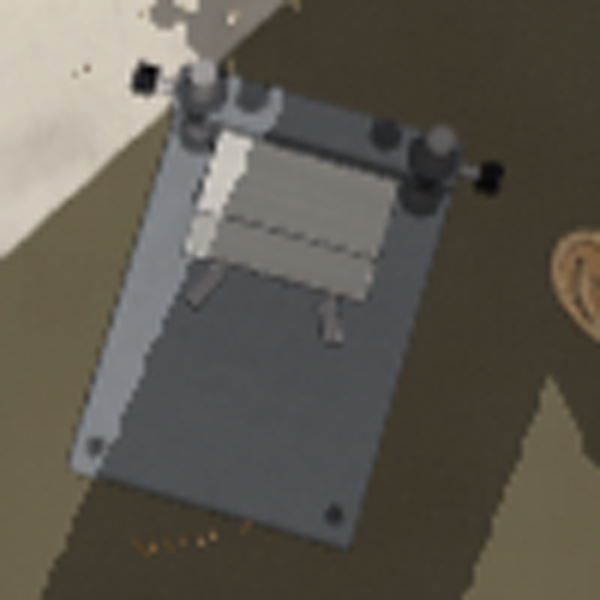

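```bash
cat >> h.py <<'E'
def cast(n,u,v,z):
    p=r.camera_params(n);K=p["K"];dr=p["R"].T@np.array([(u-K[0,2])/K[0,0],(v-K[1,2])/K[1,1],1]);c=-p["R"].T@p["t"]
    return c+dr*(z-c[2])/dr[2]
E
python3 - <<'E'
from h import *
z=np.load("top0.npz");P=cloud("top",z["d"])
f=lambda x,y,h:cast("top",250+(x+.5)/6-.5,130+(y+.5)/6-.5,h)
FL=f(70,467,.008);FR=f(350,545,.008);RR=f(448,205,.008)
BL=f(82,500-25,.0);print("front",FL,FR,np.linalg.norm(FL-FR),"yaw from front",np.degrees(np.arctan2((FL-FR)[1],(FL-FR)[0]))-90)
e=RR-FR;print("right edge yaw",np.degrees(np.arctan2(e[1],e[0])))
h0=.047;L=f(187,257,h0);R=f(363,300,h0);print("lip",L,R,np.linalg.norm(L-R),"yaw",np.degrees(np.arctan2((L-R)[1],(L-R)[0]))-90,(L+R)/2)
# wrt depth: rect of raised points
for n in("top","scene"):
    z=np.load(n+"0.npz");P=cloud(n,z["d"])
    # press frame guess
    yaw=np.radians(-16)if n else 0
    mid=(FL+FR)/2
    e=np.array([np.cos(yaw),np.sin(yaw)]);l=np.array([-e[1],e[0]])
    q=P[...,:2]-(mid[:2]+.105*e);X=q@e*1000;Y=q@l*1000;Z=P[...,2]*1000
    def sel(a,b,w,zl,zh): 
        m=(X>a)&(X<b)&(abs(Y)<w)&(Z>zl)&(Z<zh);return m.sum(),Z[m].mean().round(2),np.median(Z[m]).round(2)
    print(n,"plate",sel(-100,-25,60,0,16),"platen",sel(24,47,36,28,60),"beam",sel(55,73,36,50,80))
    tb=(Z<12)&(Z>-12)&(X>-180)&(X<-115)&(abs(Y)<100);print("table",Z[tb].mean())
E
```

```text
front [0.54295936 0.07966185 0.008     ] [ 0.51141311 -0.04761818  0.008     ] 0.13113112412674705 yaw from front -13.92020440154208
right edge yaw -14.775480469981284
lip [0.63197346 0.0298694  0.047     ] [ 0.61509453 -0.04822667  0.047     ] 0.07989927256299406 yaw -12.195764969485666 [ 0.623534   -0.00917864  0.047     ]
top plate (np.int64(1186), np.float64(6.92), np.float64(6.83)) platen (np.int64(228), np.float64(38.98), np.float64(38.85)) beam (np.int64(174), np.float64(66.28), np.float64(64.53))
table -0.8683847928376006
scene plate (np.int64(712), np.float64(7.89), np.float64(7.89)) platen (np.int64(117), np.float64(40.43), np.float64(40.53)) beam (np.int64(144), np.float64(64.28), np.float64(64.71))
table 0.21260828746357183
```

{"fn": "step_arm", "kwargs": {"rows": [[2.6,4.1,-0.5,0,0,-3.4,0],[2.6,4.1,-0.5,0,0,-3.4,0],[2.6,4.1,-0.5,0,0,-3.4,0],[2.6,4.1,-0.5,0,0,-3.4,0],[2.6,4.1,-0.5,0,0,-3.4,0],[2.6,4.1,-0.5,0,0,-3.4,0],[2.6,4.1,-0.5,0,0,-3.4,0],[2.6,4.1,-0.5,0,0,-3.4,0],[2.6,4.1,-0.5,0,0,-3.4,0],[2.6,4.1,-0.5,0,0,-3.4,0],[2.6,4.1,-0.5,0,0,-3.4,0],[2.6,4.1,-0.5,0,0,-3.6,0]]}}

```text
time: 1.3
position: [0.5607, 0.0031, 0.2435]
tool_rot: [[0.969, -0.248, -0.0], [-0.248, -0.969, -0.0], [-0.0, 0.0, -1.0]]
wrist_force: [0.3, -0.9, -0.4]
gripper_width: 0.0004
```

{"fn": "step_arm", "kwargs": {"rows": [[0,0,0,0,0,0,0],[0,0,0,0,0,0,0]]}}

```text
time: 1.5
position: [0.56, 0.0019, 0.2431]
tool_rot: [[0.97, -0.243, -0.001], [-0.243, -0.97, 0.0], [-0.001, 0.0, -1.0]]
wrist_force: [-0.7, -0.5, 0.8]
gripper_width: -0.0
```

```bash
python3 - <<'E'
from h import *
o=r.observe();im,d=r.capture("wrist");P=cloud("wrist",d);np.savez("w1.npz",im=im,d=d,P=P,pos=o["position"],R=o["tool_rot"])
cv2.imwrite("pics/w1.png",im[:,:,::-1]);print(o["position"],o["wrist_force"],o["time"],np.round(o["tool_rot"],3))
E
```

```text
[0.55996227 0.00186646 0.24311901] [-0.67984695 -0.45537029  0.78728332] 1.5 [[ 0.97  -0.243 -0.001]
 [-0.243 -0.97   0.   ]
 [-0.001  0.    -1.   ]]
```

View pics/w1.png

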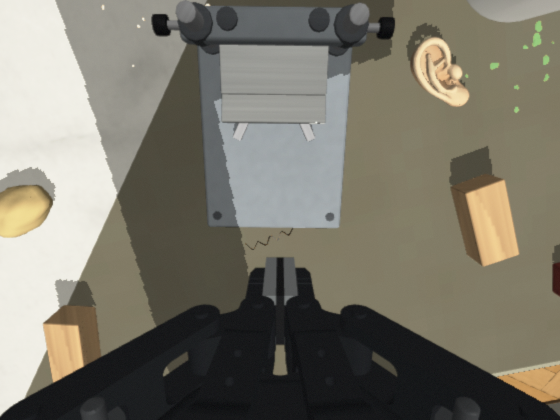

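```bash
cat >> h.py <<'E'
def castw(f,u,v,z):
    a=np.load(f);p=r.camera_params("wrist");K=p["K"];T=p["T_tool_cam"]
    dr=a["R"]@(T[:3,:3]@np.array([(u-K[0,2])/K[0,0],(v-K[1,2])/K[1,1],1]));c=a["R"]@T[:3,3]+a["pos"]
    return c+dr*(z-c[2])/dr[2]
E
python3 - <<'E'
from h import *
f="w1.npz"
FL=castw(f,208,227,.008);FR=castw(f,340,227,.008);print(FL,FR,np.linalg.norm(FL-FR),(FL+FR)/2)
L=castw(f,202,100,.008);R=castw(f,347,100,.008);print("mid",L,R,np.linalg.norm(L-R),(L+R)/2); e=(L+R-FL-FR)
print("yaw",np.degrees(np.arctan2(e[1],e[0])),np.degrees(np.arctan2((FL-FR)[1],(FL-FR)[0]))-90)
gl=castw(f,238,138,.016);gr=castw(f,310,138,.016);print("guides tips",gl,gr,(gl+gr)/2)
a=np.load(f);P=a["P"];yaw=np.radians(-14.1);e=np.array([np.cos(yaw),np.sin(yaw)]);l=np.array([-e[1],e[0]])
O=((FL+FR)/2)[:2]+.105*e;print("O",O)
q=P[...,:2]-O;X=q@e*1000;Y=q@l*1000;Z=P[...,2]*1000
for nm,(A,B,w,zl,zh) in dict(plate=(-95,-25,60,-5,16),platen=(24,47,36,28,60),lip=(0,18,36,20,70),beam=(55,73,36,50,80)).items():
    m=(X>A)&(X<B)&(abs(Y)<w)&(Z>zl)&(Z<zh);print(nm,m.sum(),Z[m].mean(),np.median(Z[m]))
m=(Z>25)&(Z<80)&(X<50)&(X>-15)&(abs(Y)<55);print("platen x,y ranges",np.percentile(X[m],[1,99]),np.percentile(Y[m],[1,99]))
for x in range(-10,80,5):
    m=(abs(X-x)<2.5)&(abs(Y)<36);print(x,round(float(np.median(Z[m])),1),end="; ")
E
```

```text
[0.54572988 0.08014292 0.008     ] [ 0.51355771 -0.04850121  0.008     ] 0.13260603111924518 [0.5296438  0.01582085 0.008     ]
mid [0.66192761 0.04844023 0.008     ] [ 0.63047838 -0.07731875  0.008     ] 0.12963169751000736 [ 0.64620299 -0.01443926  0.008     ]
yaw -14.553367502769792 -14.040914542005112
guides tips [0.62255616 0.02537582 0.016     ] [ 0.60683225 -0.03750011  0.016     ] [ 0.6146942  -0.00606214  0.016     ]
O [ 0.63148036 -0.00975872]
plate 8819 7.808726746654007 7.812570425651922
platen 2930 40.36471818782303 40.379250990201925
lip 2058 40.09802084961382 40.09349030574588
beam 3122 68.2846978948682 65.66088482982178
platen x,y ranges [-2.62804595 49.68706059] [-42.39287311  39.54027143]
-10 8.1; -5 15.3; 0 43.3; 5 312.9; 10 39.7; 15 37.9; 20 40.1; 25 40.2; 30 40.4; 35 40.4; 40 40.3; 45 40.4; 50 41.2; 55 65.1; 60 65.9; 65 65.9; 70 65.4; 75 63.8;
```

{"fn": "step_arm", "kwargs": {"rows": [[0,0,-4,0,0,0,0],[0,0,-4,0,0,0,0],[0,0,-4,0,0,0,0],[0,0,-3,0,0,0,0],[0,0,-0.8,0,0,0,0],[0,0,0,0,0,0,0],[0,0,0,0,0,0,0]]}}

```text
time: 2.25
position: [0.5606, 0.0005, 0.0876]
tool_rot: [[0.969, -0.246, 0.002], [-0.246, -0.969, -0.0], [0.002, -0.0, -1.0]]
wrist_force: [-0.6, -0.2, -0.1]
gripper_width: 0.0
```

{"fn": "step_arm", "kwargs": {"rows": [[0,0,-0.3,0,0,0,0],[0,0,0,0,0,0,0]]}}

```text
time: 2.45
position: [0.5603, 0.001, 0.0838]
tool_rot: [[0.969, -0.245, 0.001], [-0.245, -0.969, -0.0], [0.001, -0.0, -1.0]]
wrist_force: [-0.2, 0.3, -0.5]
gripper_width: 0.0001
```

{"fn": "step_arm", "kwargs": {"rows": [[0,0,-0.2,0,0,0,0],[0,0,0,0,0,0,0]]}}

```text
time: 2.65
position: [0.56, 0.0011, 0.081]
tool_rot: [[0.969, -0.245, 0.0], [-0.245, -0.969, 0.0], [0.0, -0.0, -1.0]]
wrist_force: [-0.4, -0.0, 0.0]
gripper_width: 0.0004
```

{"fn": "step_arm", "kwargs": {"rows": [[0,0,-0.1,0,0,0,0],[0,0,0,0,0,0,0]]}}

```text
time: 2.85
position: [0.5601, 0.0012, 0.0807]
tool_rot: [[0.969, -0.245, 0.0], [-0.245, -0.969, -0.0], [0.0, -0.0, -1.0]]
wrist_force: [-4.6, 0.3, 11.8]
gripper_width: -0.0002
```

{"fn": "step_arm", "kwargs": {"rows": [[0,0,-0.1,0,0,0,0],[0,0,0,0,0,0,0]]}}

```text
time: 3.05
position: [0.5602, 0.0011, 0.0806]
tool_rot: [[0.97, -0.245, 0.0], [-0.245, -0.97, -0.0], [0.0, -0.0, -1.0]]
wrist_force: [-11.7, -0.7, 24.1]
gripper_width: -0.0001
```

{"fn": "step_arm", "kwargs": {"rows": [[0,0,3,0,0,0,0],[0,0,3,0,0,0,0],[0,0,3,0,0,0,0],[3.5,-0.6,0,0,0,0,0],[3.5,-0.7,0,0,0,0,0],[3.5,-0.7,0,0,0,0,0],[0,0,-2,0,0,0,0],[0,0,-2,0,0,0,0],[0,0,-1.2,0,0,0,0],[0,0,0,0,0,0,0],[0,0,0,0,0,0,0]]}}

```text
time: 4.15
position: [0.6652, -0.0189, 0.1176]
tool_rot: [[0.969, -0.245, 0.001], [-0.245, -0.969, -0.0], [0.001, -0.0, -1.0]]
wrist_force: [0.1, -0.1, 0.3]
gripper_width: 0.0
```

{"fn": "step_arm", "kwargs": {"rows": [[0,0,-0.2,0,0,0,0],[0,0,0,0,0,0,0]]}}

```text
time: 4.35
position: [0.6652, -0.0189, 0.1157]
tool_rot: [[0.969, -0.245, 0.001], [-0.245, -0.969, -0.0], [0.001, -0.0, -1.0]]
wrist_force: [-0.2, -0.2, -0.4]
gripper_width: 0.0
```

{"fn": "step_arm", "kwargs": {"rows": [[0,0,-0.1,0,0,0,0],[0,0,0,0,0,0,0]]}}

```text
time: 4.55
position: [0.665, -0.0189, 0.1141]
tool_rot: [[0.969, -0.245, 0.0], [-0.245, -0.969, -0.0], [0.0, -0.0, -1.0]]
wrist_force: [0.5, -0.7, -0.1]
gripper_width: -0.0002
```

{"fn": "step_arm", "kwargs": {"rows": [[0,0,-0.1,0,0,0,0],[0,0,0,0,0,0,0]]}}

```text
time: 4.75
position: [0.6651, -0.0189, 0.1132]
tool_rot: [[0.969, -0.245, 0.001], [-0.245, -0.969, -0.0], [0.001, -0.0, -1.0]]
wrist_force: [-0.3, 0.3, 2.5]
gripper_width: -0.0
```

{"fn": "step_arm", "kwargs": {"rows": [[0,0,-0.1,0,0,0,0],[0,0,0,0,0,0,0]]}}

```text
time: 4.95
position: [0.6652, -0.0189, 0.1131]
tool_rot: [[0.969, -0.245, 0.001], [-0.245, -0.969, -0.0], [0.001, -0.0, -1.0]]
wrist_force: [-5.5, 0.6, 11.1]
gripper_width: -0.0002
```

{"fn": "step_arm", "kwargs": {"rows": [[0,0,4,0,0,0,0],[0,0,4,0,0,0,0],[-2,-1,3,0,0,2,0.5],[-3.5,-2.6,0,0,0,4,1],[-3.5,-2.6,0,0,0,4,1],[-3.5,-2.6,0,0,0,4,1],[-3.5,-2.6,0,0,0,4,1],[-3.5,-2.6,0,0,0,4,1],[-3,-2.2,0,0,0,0,1],[-2,-1.4,0,0,0,0,1],[0,0,0,0,0,0,1],[0,0,0,0,0,0,1]]}}

```text
time: 6.15
position: [0.4201, -0.1951, 0.2221]
tool_rot: [[0.991, 0.135, 0.001], [0.135, -0.991, -0.0], [0.001, 0.0, -1.0]]
wrist_force: [1.1, 1.3, 0.5]
gripper_width: 0.0853
```

```bash
cat > look.py <<'E'
from h import *
import sys
f=sys.argv[1]
o=r.observe();im,d=r.capture("wrist");P=cloud("wrist",d);np.savez(f+".npz",im=im,d=d,P=P,pos=o["position"],R=o["tool_rot"])
cv2.imwrite(f"pics/{f}.png",im[:,:,::-1]);print(np.round(o["position"],4),np.round(o["wrist_force"],1),o["time"])
hsv=cv2.cvtColor(im,cv2.COLOR_RGB2HSV)
m=(hsv[...,0]>6)&(hsv[...,0]<22)&(hsv[...,1]>70)&(hsv[...,2]>80)&(P[...,2]>.012)&(P[...,2]<.065)&(P[...,0]>.3)
k,l,st,ce=cv2.connectedComponentsWithStats(m.astype(np.uint8))
for i in range(1,k):
    if st[i,4]<400: continue
    q=l==i;zt=np.median(P[q][:,2]);zt=np.percentile(P[q][:,2],70);t=q&(abs(P[...,2]-zt)<.003)
    print(ce[i].round(),st[i,4],"ztop",np.median(P[t][:,2]).round(4),rect(P,t))
E
python3 look.py w2
```

```text
[ 0.4201 -0.1951  0.2221] [1.1 1.3 0.5] 6.15
[281. 120.] 2022 ztop 0.0283 (array([ 489.6, -185.1]), array([79.4, 36.1]), 7.8)
[508. 167.] 2342 ztop 0.0231 (array([ 476.3, -386.6]), array([81.5, 37.2]), 41.3)
```

View pics/w2.png

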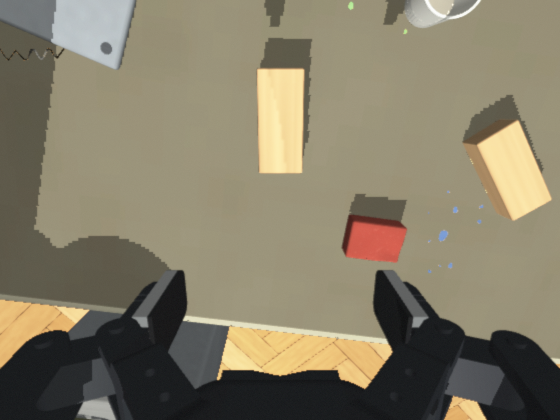

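{"fn": "step_arm", "kwargs": {"rows": [[3.5,0.5,0,0,0,0,1],[3.4,0.5,0,0,0,0,1],[0,0,-4,0,0,0,1],[0,0,-4,0,0,0,1],[0,0,-4,0,0,0,1],[0,0,-2.6,0,0,0,1],[0,0,0,0,0,0,1],[0,0,0,0,0,0,1]]}}

```text
time: 7.0
position: [0.4897, -0.1845, 0.0764]
tool_rot: [[0.991, 0.137, -0.0], [0.137, -0.991, 0.0], [-0.0, -0.0, -1.0]]
wrist_force: [-0.5, -0.7, 1.4]
gripper_width: 0.0856
```

{"fn": "step_arm", "kwargs": {"rows": [[0,0,0,0,0,0,0.2],[0,0,0,0,0,0,0.2],[0,0,0,0,0,0,0.2],[0,0,0,0,0,0,0.2],[0,0,0,0,0,0,0.2],[0,0,0,0,0,0,0.2]]}}

```text
time: 7.6
position: [0.4895, -0.1851, 0.077]
tool_rot: [[0.991, 0.136, 0.002], [0.136, -0.991, -0.001], [0.001, 0.001, -1.0]]
wrist_force: [-1.7, 0.4, 7.7]
gripper_width: 0.0351
```

{"fn": "step_arm", "kwargs": {"rows": [[0,0,2,0,0,0,0.2],[0,0,3,0,0,0,0.2],[1.3,3.1,1,0,0,-3.7,0.2],[1.3,3.1,0,0,0,-3.7,0.2],[1.4,3.2,0,0,0,-3.7,0.2],[1.4,3.2,0,0,0,-3.7,0.2],[1.4,3.2,0,0,0,-3.7,0.2],[1.3,3.2,0,0,0,-3.6,0.2],[0,0,0,0,0,0,0.2],[0,0,0,0,0,0,0.2]]}}

```text
time: 8.6
position: [0.5699, 0.0056, 0.1359]
tool_rot: [[0.969, -0.245, -0.0], [-0.245, -0.969, -0.0], [-0.0, 0.0, -1.0]]
wrist_force: [-0.0, -0.3, -0.9]
gripper_width: 0.035
```

```bash
python3 look.py w3
```

```text
[0.5699 0.0056 0.1359] [-0.  -0.3 -0.9] 8.6
[509.  46.] 474 ztop 0.014 (array([ 644.8, -144. ]), array([19. , 40.5]), 68.7)
```

View pics/w3.png

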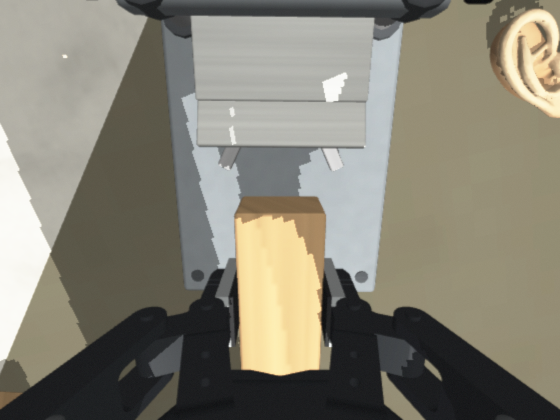

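{"fn": "step_arm", "kwargs": {"rows": [[0,0,-2,0,0,0,0.2],[0,0,-2,0,0,0,0.2],[0,0,-0.8,0,0,0,0.2],[0,0,0,0,0,0,0.2],[0,0,0,0,0,0,0.2]]}}

```text
time: 9.15
position: [0.5702, 0.0046, 0.0886]
tool_rot: [[0.969, -0.247, 0.001], [-0.247, -0.969, -0.0], [0.001, -0.0, -1.0]]
wrist_force: [-0.3, 0.1, -1.7]
gripper_width: 0.035
```

{"fn": "step_arm", "kwargs": {"rows": [[0,0,-0.2,0,0,0,0.2],[0,0,0,0,0,0,0.2]]}}

```text
time: 9.35
position: [0.5702, 0.005, 0.0864]
tool_rot: [[0.969, -0.247, 0.001], [-0.247, -0.969, -0.0], [0.001, -0.0, -1.0]]
wrist_force: [0.2, -0.4, -1.3]
gripper_width: 0.0347
```

{"fn": "step_arm", "kwargs": {"rows": [[0,0,-0.2,0,0,0,0.2],[0,0,0,0,0,0,0.2]]}}

```text
time: 9.55
position: [0.5704, 0.0051, 0.085]
tool_rot: [[0.969, -0.247, 0.001], [-0.247, -0.969, -0.0], [0.001, -0.0, -1.0]]
wrist_force: [-3.2, 0.4, 8.6]
gripper_width: 0.035
```

{"fn": "step_arm", "kwargs": {"rows": [[0,0,0,0,0,0,1],[0,0,0,0,0,0,1],[0,0,0,0,0,0,1],[0,0,0,0,0,0,1],[0,0,0,0,0,0,1],[0,0,3,0,0,0,1],[0,0,3,0,0,0,1],[-3,0.7,3,0,0,0,1],[-3,0.8,2,0,0,0,1],[-3,0.8,0,0,0,0,0],[0,0,0,0,0,0,0],[0,0,0,0,0,0,0]]}}

```text
time: 10.75
position: [0.4801, 0.0282, 0.1943]
tool_rot: [[0.969, -0.247, 0.001], [-0.247, -0.969, -0.0], [0.001, -0.0, -1.0]]
wrist_force: [0.8, 0.3, -0.4]
gripper_width: 0.0441
```

```bash
python3 look.py w4
```

```text
[0.4801 0.0282 0.1943] [ 0.8  0.3 -0.4] 10.75
[280.  83.] 6896 ztop 0.0363 (array([570.3,   5.6]), array([35.7, 80.2]), 75.8)
[ 27. 310.] 4976 ztop 0.0331 (array([452.2, 262.7]), array([37.5, 80.9]), 71.7)
```

View pics/w4.png

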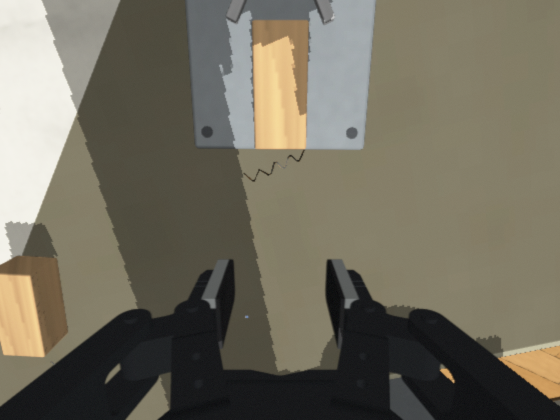

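{"fn": "step_arm", "kwargs": {"rows": [[1.5,-0.4,-4,0,0,0,0],[1.4,-0.35,-4,0,0,0,0],[0,0,-2.6,0,0,0,0],[0,0,0,0,0,0,0],[0,0,0,0,0,0,0]]}}

```text
time: 11.3
position: [0.5094, 0.0204, 0.0881]
tool_rot: [[0.969, -0.247, -0.001], [-0.247, -0.969, 0.0], [-0.001, 0.0, -1.0]]
wrist_force: [-0.2, 0.1, 0.2]
gripper_width: 0.0003
```

{"fn": "step_arm", "kwargs": {"rows": [[0.48,-0.12,0,0,0,0,0],[0.48,-0.12,0,0,0,0,0],[0.48,-0.12,0,0,0,0,0],[0.48,-0.12,0,0,0,0,0],[0.48,-0.12,0,0,0,0,0],[0.48,-0.12,0,0,0,0,0],[0,0,0,0,0,0,0]]}}

```text
time: 12.0
position: [0.5383, 0.0132, 0.0879]
tool_rot: [[0.969, -0.247, 0.0], [-0.247, -0.969, -0.0], [0.0, -0.0, -1.0]]
wrist_force: [0.3, 1.2, -0.1]
gripper_width: -0.0
```

{"fn": "step_arm", "kwargs": {"rows": [[0.48,-0.12,0,0,0,0,0],[0.48,-0.12,0,0,0,0,0],[0,0,0,0,0,0,0]]}}

```text
time: 12.3
position: [0.548, 0.0108, 0.0879]
tool_rot: [[0.969, -0.247, 0.001], [-0.247, -0.969, -0.0], [0.001, -0.0, -1.0]]
wrist_force: [0.6, 1.5, 0.1]
gripper_width: 0.0002
```

```bash
python3 look.py w5
```

```text
[0.548  0.0108 0.0879] [0.6 1.5 0.1] 12.3
[280. 179.] 15892 ztop 0.0364 (array([ 5.931e+02, -3.000e-01]), array([35.7, 71.5]), 75.7)
```

View pics/w5.png

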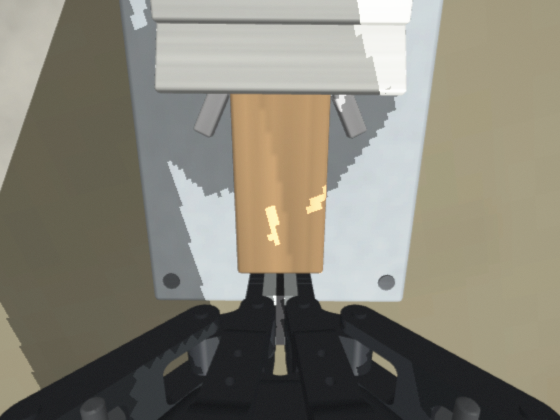

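{"fn": "step_arm", "kwargs": {"rows": [[0.39,-0.1,0,0,0,0,0],[0.39,-0.1,0,0,0,0,0],[0,0,0,0,0,0,0]]}}

```text
time: 12.65
position: [0.5555, 0.0089, 0.0878]
tool_rot: [[0.969, -0.247, 0.0], [-0.247, -0.969, -0.0], [0.0, -0.0, -1.0]]
wrist_force: [0.2, -1.1, 0.3]
gripper_width: -0.0002
```

{"fn": "step_arm", "kwargs": {"rows": [[0.39,-0.1,0,0,0,0,0],[0.39,-0.1,0,0,0,0,0],[0,0,0,0,0,0,0]]}}

```text
time: 12.95
position: [0.5635, 0.0068, 0.0879]
tool_rot: [[0.969, -0.247, 0.001], [-0.247, -0.969, -0.0], [0.001, -0.0, -1.0]]
wrist_force: [-0.7, 0.2, -0.1]
gripper_width: 0.0
```

{"fn": "step_arm", "kwargs": {"rows": [[0.39,-0.1,0,0,0,0,0],[0.39,-0.1,0,0,0,0,0],[0,0,0,0,0,0,0]]}}

```text
time: 13.25
position: [0.5714, 0.0048, 0.0879]
tool_rot: [[0.969, -0.247, 0.001], [-0.247, -0.969, -0.0], [0.001, -0.0, -1.0]]
wrist_force: [0.3, -0.2, 0.3]
gripper_width: -0.0004
```

```bash
python3 look.py w6; python3 - <<'E'
from h import *
im,d=r.capture("scene");P=cloud("scene",d);cv2.imwrite("pics/s6.png",cv2.resize(im[130:240,170:330],None,fx=5,fy=5,interpolation=cv2.INTER_CUBIC)[:,:,::-1])
E
```

```text
[0.5714 0.0048 0.0879] [ 0.3 -0.2  0.3] 13.25
[280. 219.] 8963 ztop 0.0364 (array([604.4,  -3.1]), array([35.7, 45.5]), 75.4)
```

View pics/w6.png

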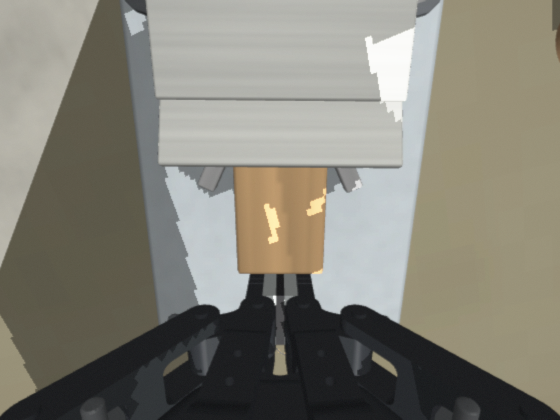

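View pics/s6.png

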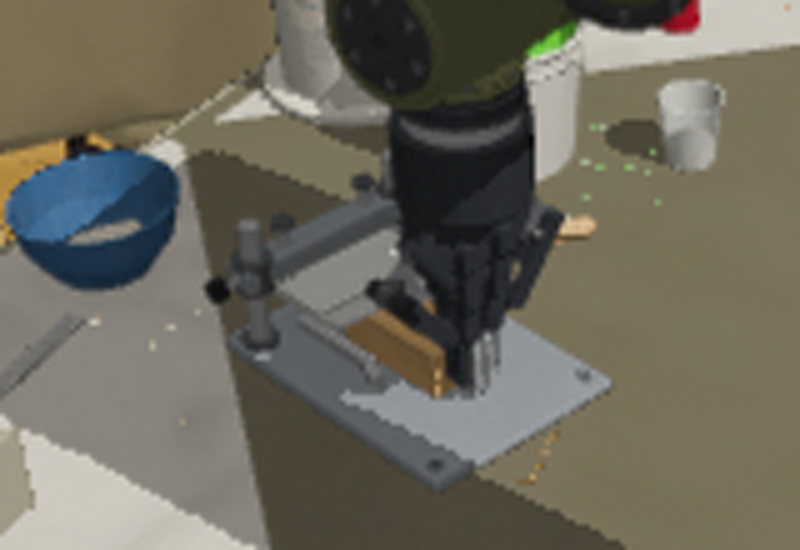

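```bash
cat > plat.py <<'E'
from h import *
import sys
for f in sys.argv[1:]:
    P=np.load(f+".npz")["P"];yaw=np.radians(-14.3);e=np.array([np.cos(yaw),np.sin(yaw)]);l=np.array([-e[1],e[0]])
    q=P[...,:2]-np.array([.6308,-.0102]);X=q@e*1000;Y=q@l*1000;Z=P[...,2]*1000
    for nm,(A,B,w0,w,zl,zh) in dict(plate=(-95,-25,25,60,-5,16),platen=(24,47,0,36,28,60),blk=(-100,-5,0,15,25,60)).items():
        m=(X>A)&(X<B)&(abs(Y)<w)&(abs(Y)>=w0)&(Z>zl)&(Z<zh)
        print(f,nm,m.sum(),np.median(Z[m]).round(1) if m.any() else None, np.percentile(X[m],[1,99]).round(1) if m.any() else "",np.percentile(Y[m],[1,99]).round(1) if m.any() else "")
E
python3 plat.py w1 w5 w6
```

```text
w1 plate 5170 7.8 [-94.1 -25.5] [-59.3  59.3]
w1 platen 2931 40.4 [24.5 46.8] [-35.3  35.3]
w1 blk 0 None  
w5 plate 19352 7.4 [-94.2 -25.8] [-59.3  59.3]
w5 platen 520 39.7 [24.  24.9] [-35.1  34.9]
w5 blk 16024 36.5 [-88.5  -5.7] [-14.6  14.6]
w6 plate 15108 7.4 [-87.2 -25.5] [-59.4  59.4]
w6 platen 18323 44.5 [24.3 46.8] [-35.3  35.3]
w6 blk 10428 36.6 [-66.6  -5.5] [-14.6  14.6]
```

{"fn": "step_arm", "kwargs": {"rows": [[0.39,-0.1,0,0,0,0,0],[0.39,-0.1,0,0,0,0,0],[0.39,-0.1,0,0,0,0,0]]}}

```text
time: 13.65
position: [0.5828, 0.002, 0.0879]
tool_rot: [[0.969, -0.247, -0.0], [-0.247, -0.969, 0.0], [-0.0, 0.0, -1.0]]
wrist_force: [-3.5, 1.4, 2.2]
gripper_width: -0.0001
```

{"fn": "step_arm", "kwargs": {"rows": [[0.39,-0.1,0,0,0,0,0],[0.39,-0.1,0,0,0,0,0],[0.39,-0.1,0,0,0,0,0]]}}

```text
time: 13.95
position: [0.5945, -0.0011, 0.0879]
tool_rot: [[0.969, -0.247, -0.0], [-0.247, -0.969, 0.0], [-0.0, -0.0, -1.0]]
wrist_force: [-4.6, 0.8, 1.5]
gripper_width: 0.0004
```

{"fn": "step_arm", "kwargs": {"rows": [[0.19,-0.05,0,0,0,0,0],[0.19,-0.05,0,0,0,0,0]]}}

```text
time: 14.15
position: [0.5981, -0.002, 0.0879]
tool_rot: [[0.969, -0.247, -0.0], [-0.247, -0.969, 0.0], [-0.0, -0.0, -1.0]]
wrist_force: [-4.2, 1.2, 2.7]
gripper_width: -0.0004
```

{"fn": "step_arm", "kwargs": {"rows": [[0.19,-0.05,0,0,0,0,0],[0.1,-0.025,0,0,0,0,0]]}}

```text
time: 14.35
position: [0.5998, -0.0024, 0.0878]
tool_rot: [[0.969, -0.247, -0.004], [-0.247, -0.969, 0.001], [-0.004, 0.0, -1.0]]
wrist_force: [-23.7, 4.5, 17.1]
gripper_width: -0.0001
```

{"fn": "step_arm", "kwargs": {"rows": [[0.1,-0.025,0,0,0,0,0],[0,0,0,0,0,0,0]]}}

```text
time: 14.55
position: [0.6, -0.0024, 0.0878]
tool_rot: [[0.969, -0.247, -0.007], [-0.247, -0.969, 0.001], [-0.007, 0.001, -1.0]]
wrist_force: [-27.1, 5.0, 18.5]
gripper_width: -0.0001
```

{"fn": "step_arm", "kwargs": {"rows": [[0.1,-0.025,0,0,0,0,0],[0,0,0,0,0,0,0]]}}

```text
time: 14.75
position: [0.6002, -0.0024, 0.0878]
tool_rot: [[0.969, -0.247, -0.009], [-0.247, -0.969, 0.001], [-0.009, 0.001, -1.0]]
wrist_force: [-36.6, 6.7, 25.3]
gripper_width: 0.0004
```

{"fn": "step_arm", "kwargs": {"rows": [[-0.5,0.125,0,0,0,0,0],[-1,0.25,0,0,0,0,0],[-3,0.75,0,0,0,0,0],[-3,0.75,3,0,0,0,0],[-2,0.5,3,0,0,0,0],[0,0,3,0,0,0,0],[0,0,0,0,0,0,0],[0,0,0,0,0,0,0]]}}

```text
time: 15.55
position: [0.5083, 0.0204, 0.1783]
tool_rot: [[0.969, -0.247, 0.002], [-0.247, -0.969, -0.0], [0.002, -0.0, -1.0]]
wrist_force: [-0.1, 0.0, -0.1]
gripper_width: 0.0003
```

```bash
python3 look.py w7; python3 plat.py w7; python3 - <<'E'
from h import *
for n in("top","scene"):
    im,d=r.capture(n);cv2.imwrite(f"pics/{n}7.png",im[:,:,::-1])
E
```

```text
[0.5083 0.0204 0.1783] [-0.1  0.  -0.1] 15.55
[279.  46.] 2332 ztop 0.0354 (array([619.6,  -6.9]), array([35.4, 20.1]), 75.1)
[ 23. 351.] 4340 ztop 0.0325 (array([448.5, 255.9]), array([30.2, 83.4]), 62.9)
w7 plate 9680 6.5 [-94.1 -25.6] [-59.3  59.3]
w7 platen 0 None  
w7 blk 1664 35.4 [-21.7  -5.2] [-14.6  14.6]
```

View pics/w7.png

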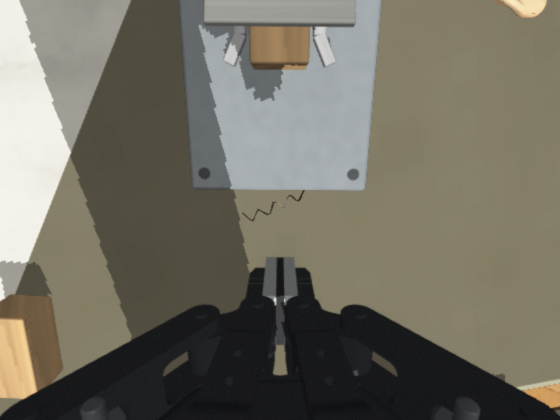

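View pics/scene7.png

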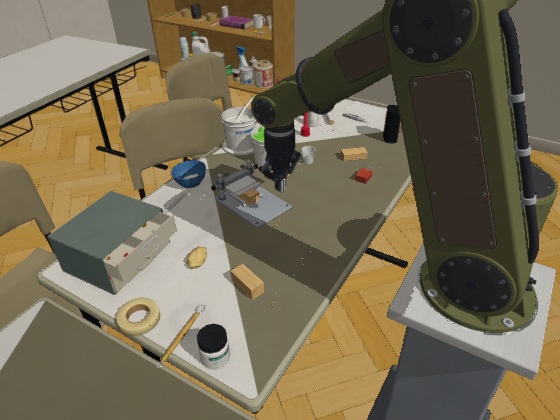

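{"fn": "step_arm", "kwargs": {"rows": [[2,-0.5,3,0,0,0,0],[3,-0.7,3,0,0,0,0],[0,0,3,0,0,0,0],[0,0,0,0,0,0,0],[0,0,0,0,0,0,0]]}}

```text
time: 16.2
position: [0.5579, 0.0084, 0.2669]
tool_rot: [[0.969, -0.247, -0.001], [-0.247, -0.969, 0.0], [-0.001, 0.0, -1.0]]
wrist_force: [-0.1, 0.0, -0.0]
gripper_width: 0.0001
```

```bash
python3 look.py w8; python3 plat.py w8 w1;python3 - <<'E'
import cv2
im=cv2.imread("pics/w8.png");cv2.imwrite("pics/w8z.png",cv2.resize(im[0:250,160:400],None,fx=2.4,fy=2.4,interpolation=cv2.INTER_CUBIC))
E
```

```text
[0.5579 0.0084 0.2669] [-0.1  0.  -0. ] 16.2
[280. 128.] 775 ztop 0.0358 (array([618.5,  -6.8]), array([34.7, 16.8]), 75.8)
[ 40. 196.] 1211 ztop 0.0212 (array([606.3, 254.4]), array([37.4, 59.3]), 11.3)
[ 87. 330.] 2577 ztop 0.0328 (array([451.7, 262.9]), array([37.4, 81.7]), 71.8)
w8 plate 4555 6.8 [-94.5 -25.9] [-59.3  59.3]
w8 platen 2592 43.8 [24.1 46.5] [-35.2  35.3]
w8 blk 624 35.8 [-21.   -5.2] [-14.3  14.7]
w1 plate 5170 7.8 [-94.1 -25.5] [-59.3  59.3]
w1 platen 2931 40.4 [24.5 46.8] [-35.3  35.3]
w1 blk 0 None
```

View pics/w8z.png

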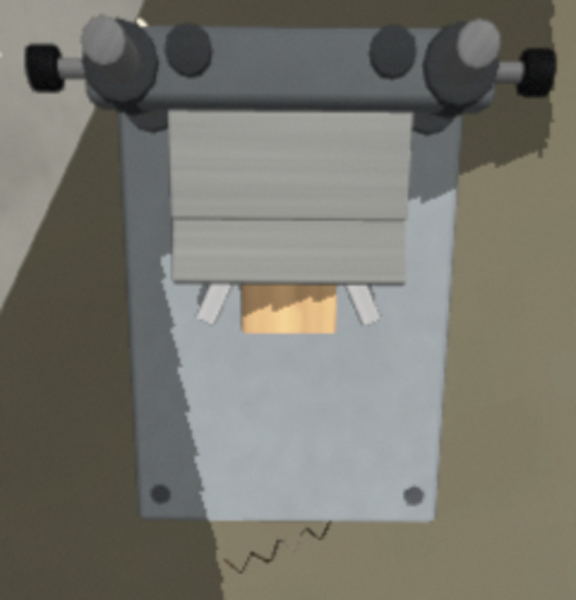

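```bash
python3 - <<'E'
from h import *
a=castw("w8.npz",280,138.2,.037);b=castw("w8.npz",280,216.2,.008);print(a,b,np.linalg.norm((a-b)[:2]))
t1=castw("w8.npz",160+205/2.4,321/2.4,.016);t2=castw("w8.npz",160+372/2.4,323/2.4,.016);m=(t1+t2)/2;print(m,np.linalg.norm((m-a)[:2]))
e=np.array([.969,-.247]); print("near end ahead of front edge",(a-b)[:2]@e, "guide ends ahead of near end",(m-a)[:2]@e)
for n in("top",):
  A=cv2.imread("pics/top0.png");B=cv2.imread("pics/top7.png");cv2.imwrite("pics/t7.png",B)
E
```

```text
[ 0.61096923 -0.00483504  0.037     ] [0.52991203 0.01574396 0.008     ] 0.0836287372085488
[ 0.61319168 -0.00563583  0.016     ] 0.002362312750360025
near end ahead of front edge 0.0836274444284362 guide ends ahead of near end 0.0023513428324184443
```

View pics/top7.png

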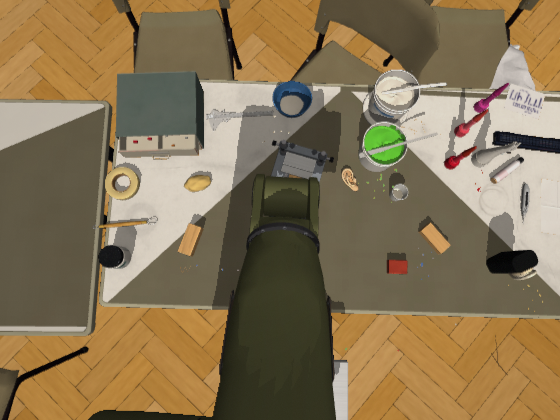

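```bash
python3 -c "
from bench import r
print(r.hand_in())"
```

```text
the job is handed in; nothing more can be done
None
```

I chose the 29 mm block (block_mid), set it flat on the apron and pushed it in until it came up hard against the back stop. I handed in at about 16 s, with the gripper clear of everything.

- **Choosing the block:** I touched the bed plate and then the platen top with the closed fingertips, which gave a gap of about 24.4 mm. That makes the 24 mm block too low. The 34 mm block is too tall, as it would need 9.6 mm of lift and the limit is 6.4 mm.
- **Push:** it took about 4–5 N, then stopped rigidly and rose to about 37 N with almost no further movement, within 1 mm of where I expected home.
- **Platen lift:** the depth image puts the platen about 4.4 mm above its stops; 4.6 mm was expected.
- **Fully home:** by camera, the block's near end is 83.6 mm from the plate's front edge (85 mm expected) and 2.4 mm behind the guide tips (2 mm expected). The 1.4 mm disagreement is within the camera calibration, so for home I relied on the hard stop.
- **Other objects:** the last overview pictures show the low and tall blocks still flat on the table, off the press, and the bystanders look unmoved.

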